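# Set out the office desk: mouse, notes, clips and power banks

### The arm

A 6-joint arm with a two-finger parallel gripper is mounted at the origin on the work surface. World frame = base frame: x ahead of the robot, y to its left, z up, the work surface at z = 0. Lengths are in m, angles in rad, forces in N, time in s.
With the tool pointing down it reaches from about 0.325 to 0.875 m from the base axis. Payload 4.4 kg.
Tool frame: the origin (TCP) lies midway between the tips of the shut fingers; the grasp point (between the pads) lies 19 mm behind it; z points along the fingers, x is the direction in which the jaws open and shut, and the axes are right-handed (so a half turn about z gives the same grasp; the last joint's range is limited). The gripper opens to 85 mm and grips with 20 to 120 N. Pads are 22 mm wide; open, the fingers measure 114 mm over their backs; the gripper's body (76 mm by 85 mm) begins 54 mm behind the grasp point. The pads swing forward as they close: fully open they stand 13 mm farther back than shut.
Start: joints at [0.96, 0.207, 1.542, -0, 1.393, -0.15], TCP at [0.256, 0.515, 0.231] pointing down, gripper open.
Joint ranges: [-2.73, 2.73], [-0.86, 2.22], [0.23, 2.46], [-1.11, 4.25], [0.08, 2.63], [-2.82, 2.82]. Speed limits (rad/s): [2.79, 2.79, 3.14, 3.14, 3.14, 3.14].

### API

Orientations are given as a unit quaternion [w, x, y, z].
In Python, from rig import arm, grab_frame, camera_info gives the robot as it stands. The module is installed in compiled form; this text tells all that it offers. Calls block until the motion is done:
- arm.move_to(position, orientation): joint-space move of the TCP to a pose.
- arm.move_linear(position, speed=0.15, frame=None): straight line of the TCP; frame=None keeps the orientation; speed is the mean speed in m/s.
- arm.move_joints(angles): joint-space move.
- arm.gripper_to(opening, grasp_force=None): opening from 0.0 (shut) to 1.0 (fully open); grasp_force is the grip in N (None keeps the last); returns when the fingers have stopped.
- arm.sleep(seconds).
- arm.inverse_kinematics(position, orientation): joint angles nearest the present ones, or None.
- arm.get_obs(): the state.
- grab_frame(name): name is "scene" or "top" or "wrist"; returns the picture (384x512x3 uint8, red, green, blue); there is no depth.
- camera_info(name): a dict with "fovy" (degrees; the focal length in pixels is half the picture's height over the tangent of half this angle, whatever the lens; pixels are square), "cx", "cy" (the principal point, pixels), "extrinsics" (4x4, takes a point from world to camera coordinates). Camera axes: x right, y up, looking along -z (the intrinsics and any distortion apply to the point x, -y, -z); pixel columns grow to the right and rows downward; lengths in m; the calibration is good to about 2 mm. A picture is of the moment at which its call begins: read the wrist's pose just before it. camera_info takes no time and is no camera call; for the wrist camera it gives the pose at the moment of the call.
A pose or a line that the arm cannot do raises arm.MotionError and nothing moves.
- arm.finish_job(): hands the job in, once; it reports no verdict.
The state is a dict: "time_s": time; "joints": joint angles; "qd": joint speeds; "joint_efforts": joint torques, N m; "tool_pos": TCP position; "eef_rot": TCP orientation; "force": force on the tool from outside, world axes, zero at the start; "wrist_torque": the same for the moment, N m; "opening": opening from 0.0 (shut) to 1.0 (fully open).
Only numpy, scipy, OpenCV 4.12 (cv2) and the standard library are available. Lean on these libraries where they do the work, as an engineer would, in place of code of your own. Each camera call takes 0.05 s, during which the arm holds its last target.

### The job

Set out this desk (left and right as the robot sees them, looking out from its base): put the mouse on the table to the right of the keyboard, with about 3 cm of space to its end, level with the keyboard's middle and parallel to its short ends; lay the note-paper block flat, midway between the two speakers on their felt strip, and stand the clip pot upright on the centre of the block. Lay one power bank flat in the middle of each half of the light cardboard tray, parallel to its divider, so that it is evenly loaded. Do not tip the tray or push it along, and leave the stapler and the mug where they are.

Things in the scene. Friction and masses are not known exactly. Their poses are not given: they have to be found in the camera images.
- keyboard: Compact keyboard, black keys on a silver base, 105 (x) x 280 (y) x 19 mm high, fixed to the table. Origin: centre of the underside, z up. Its x axis points to its far edge (away from the robot and the space bar), its y axis to its left end; its right end is at y = -140 mm. It is turned by at most about 7 degrees.
- mouse: Black computer mouse, 100 mm long (x), 58 mm wide (y), 34 mm high, about 90 g; a grey wheel at its +x end. Origin: centre of the underside, z up. Its sides are upright in the middle of its height (about 11 to 14 mm up); its edges are rounded. Grip it across its width.
- note_block: Block of white note paper with thin grey lines round its sides, rigid, 76 (x) x 52 (y) x 28 mm high, about 90 g. Origin: centre of the underside, z up. 
- clip_pot: Round, closed black paper-clip pot, 48 mm in diameter up to 30 mm and a little narrower above, 42 mm high, with a grey disc and a steel clip on top, about 80 g. Origin: centre of the underside, z up. 
- bank_a: Dark grey metal power bank with a small white button on top, 90 (x) x 45 (y) x 22 mm high, about 150 g; one of two identical ones, which are interchangeable. Origin: centre of the underside, z up. 
- bank_b: The other power bank, identical to bank_a: 90 (x) x 45 (y) x 22 mm high. Origin: centre of the underside, z up. 
- tray: Light open cardboard tray, loose, 70 g, outside 120 (x) x 235 (y) x 30 mm high; walls, floor and divider 4 mm thick. A divider along x, as high as the walls, splits it into two halves, each 112 x 112 mm inside, centred at y = +58 and -58 mm, floor at z = 4 mm. Origin: centre of the underside, z up. Its long side runs roughly left-right.
- speakers: Grey felt strip fixed to the table, 110 (x) x 330 (y) x 3 mm thick, with two black desk speakers fixed on it, each 85 (x) x 75 (y) mm, tops 120 mm above the table, centred at y = +120 and -120 mm (165 mm gap). Origin: centre of the underside, z up. So the origin is midway between the speakers; the strip's top is at z = 3 mm.
- stapler: Black and steel stapler, loose, 30 (x) x 95 (y) x 42 mm high, just beyond the keyboard. A bystander: leave it. Origin: centre of the underside, z up. 
- mug: White mug, loose, 80 mm in diameter, 90 mm high, handle at its +y side, at the back of the table. A bystander: leave it. Origin: centre of the underside, z up. 

How it is judged:
By the outcome, as a careful person would: the job done as asked, in the order asked, and still so for the second after the job is handed in, with the robot touching nothing.
It also fails if it takes over 144 s, if anything falls off the work surface, if the arm or the gripper's body presses on something with over 40 N, if the wrist force passes 120 N, or if a joint passes its speed limit or range.

## Working session

There is one attempt and no reset: what is moved stays moved. The work goes in short steps, each a Python script; the robot and the scene stay as the last script left them, time stands still between calls to the robot, and variables do not carry over. Pictures are saved under pics/ and viewed, and the job is handed in when it is done.

```bash
ls; mkdir -p pics; python3 - <<'E'
from rig import arm, grab_frame, camera_info
import cv2
for n in ["scene","top","wrist"]:
    ci=camera_info(n); print(n,{k:(v if k!="extrinsics" else v.round(4).tolist()) for k,v in ci.items()})
    cv2.imwrite(f"pics/{n}0.png",grab_frame(n)[:,:,::-1])
print(arm.get_obs())
E
```

```text
pics
scene {'fovy': 42.415031504957355, 'cx': 254.4596620690749, 'cy': 188.96790284195882, 'extrinsics': [[0.8383, 0.545, 0.0172, -0.5062], [-0.3814, 0.5636, 0.7327, 0.212], [0.3897, -0.6208, 0.6803, -1.518], [0.0, 0.0, 0.0, 1.0]]}
top {'fovy': 42.784834888673316, 'cx': 248.99923880131215, 'cy': 183.72835149602213, 'extrinsics': [[0.0241, -0.9996, -0.0177, -0.0016], [0.9909, 0.0215, 0.1332, -0.6167], [-0.1328, -0.0208, 0.9909, -1.3808], [0.0, 0.0, 0.0, 1.0]]}
wrist {'fovy': 59.4504500326778, 'cx': 261.5320365103663, 'cy': 188.40068724606274, 'extrinsics': [[0.4451, 0.8955, -0.0029, -0.5722], [-0.8616, 0.4274, -0.2737, 0.036], [-0.2438, 0.1243, 0.9618, -0.3784], [0.0, 0.0, 0.0, 1.0]]}
{'time_s': 0.15, 'joints': array([ 9.59482999e-01,  2.07307831e-01,  1.54260814e+00,  1.05902340e-05,
        1.39350241e+00, -1.50495994e-01]), 'qd': array([-0.00046139, -0.00428846, -0.00392298, -0.00029027,  0.00064861,
       -0.00038113]), 'joint_efforts': array([ 6.39918962e-04, -3.83508468e+01, -2.92038542e+01, -1.98600328e-04,
        6.69891830e-03,  1.47310908e-05]), 'tool_pos': array([0.25536001, 0.51453907, 0.23035342]), 'eef_rot': array([ 3.54469414e-04,  8.49906115e-01,  5.26933356e-01, -8.41247531e-04]), 'force': array([ 0.27111905,  1.16537006, -0.4314949 ]), 'wrist_torque': array([-0.00319587,  0.0084865 ,  0.00048081]), 'opening': 0.9991569227223854}
```

View pics/scene0.png

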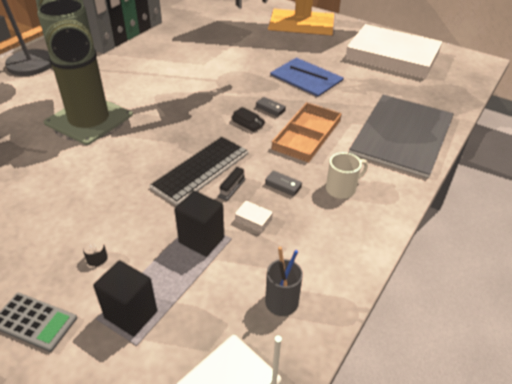

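View pics/top0.png

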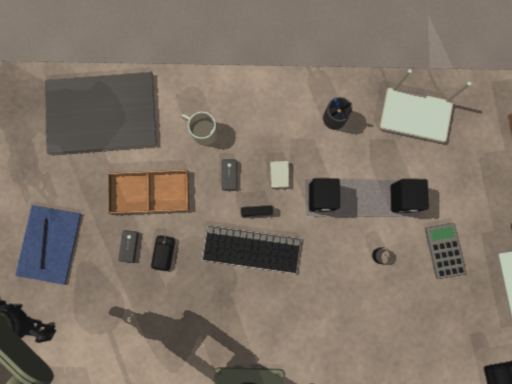

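View pics/wrist0.png

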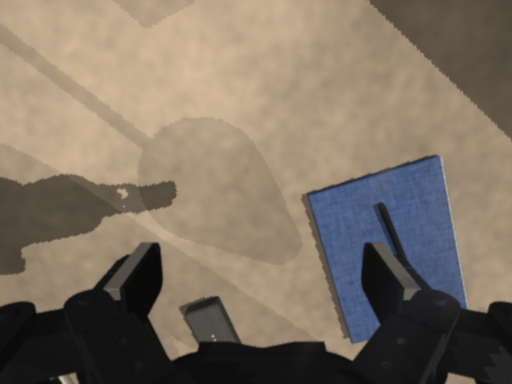

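Top view (robot looks up the picture, its left = picture's left): tray (148,192), banks (229,175) and (129,247), mouse (163,253), block (280,174), pot (382,256), keyboard (251,250), stapler (257,211), speakers (324,195) and (409,195), mug (202,127). Next I get coarse positions by ray casting.

```bash
cat > h.py <<'E'
from rig import arm, grab_frame, camera_info
import numpy as np, cv2
def cam(n):
    c=camera_info(n); f=192/np.tan(np.radians(c["fovy"])/2); return f,c["cx"],c["cy"],np.array(c["extrinsics"])
def ray(C,uv,z):
    f,cx,cy,E=C; uv=np.atleast_2d(uv).astype(float)
    d=np.c_[(uv[:,0]-cx)/f,-(uv[:,1]-cy)/f,-np.ones(len(uv))]
    R=E[:3,:3];o=-R.T@E[:3,3];w=d@R
    t=(z-o[2])/w[:,2]
    return o+w*t[:,None]
def proj(C,P):
    f,cx,cy,E=C;P=np.atleast_2d(P);p=P@E[:3,:3].T+E[:3,3]
    return np.c_[cx+f*p[:,0]/-p[:,2],cy-f*p[:,1]/-p[:,2]]
def snap(n,name):
    C=cam(n); im=grab_frame(n)[:,:,::-1].copy(); cv2.imwrite(f"pics/{name}.png",im); np.savez(f"pics/{name}.npz",f=C[0],cx=C[1],cy=C[2],E=C[3]); return C,im
def load(name):
    d=np.load(f"pics/{name}.npz"); return (float(d["f"]),float(d["cx"]),float(d["cy"]),d["E"]),cv2.imread(f"pics/{name}.png")
def rect(mask_or_cnt):
    return cv2.minAreaRect(mask_or_cnt)
def down(yaw):  # tool down, tool x axis at angle yaw in world xy
    # R=[x,y,z]; z=(0,0,-1), x=(c,s,0), y=z×x
    return np.array([0,np.cos(yaw/2),np.sin(yaw/2),0])
def yaw_of(q):
    return 2*np.arctan2(q[2],q[1])
E
python3 - <<'E'
from h import *
C,im=snap("top","top1")
cv2.imwrite("pics/top1L.png",cv2.resize(im[100:300,90:350],None,fx=3,fy=3,interpolation=cv2.INTER_CUBIC))
for n,uv,z in [("tray",(148,192),.03),("b1",(229,174),.022),("b2",(129,246),.022),("mouse",(163,252),.034),("block",(280,174),.028),("pot",(382,255),.042),("kb",(251,250),.019),("stapler",(257,211),.042),("sp1",(324,193),.12),("sp2",(409,194),.12),("mug",(202,127),.09)]:
    print(n,ray(C,uv,z).round(4))
print("strip ends",ray(C,[(307,179),(307,217),(428,180),(430,217)],.003).round(4).tolist())
E
```

```text
tray [[0.5872 0.308  0.03  ]]
b1 [[0.6468 0.0727 0.022 ]]
b2 [[0.4291 0.357  0.022 ]]
mouse [[0.4144 0.2549 0.034 ]]
block [[ 0.6491 -0.0774  0.028 ]]
pot [[ 0.4211 -0.3688  0.042 ]]
kb [[0.4261 0.0026 0.019 ]]
stapler [[ 0.5378 -0.0124  0.042 ]]
sp1 [[ 0.5849 -0.1941  0.12  ]]
sp2 [[ 0.5873 -0.4243  0.12  ]]
mug [[0.7702 0.1494 0.09  ]]
strip ends [[0.6396, -0.159, 0.003], [0.5265, -0.1599, 0.003], [0.6443, -0.5169, 0.003], [0.5347, -0.52, 0.003]]
```

View pics/top1L.png

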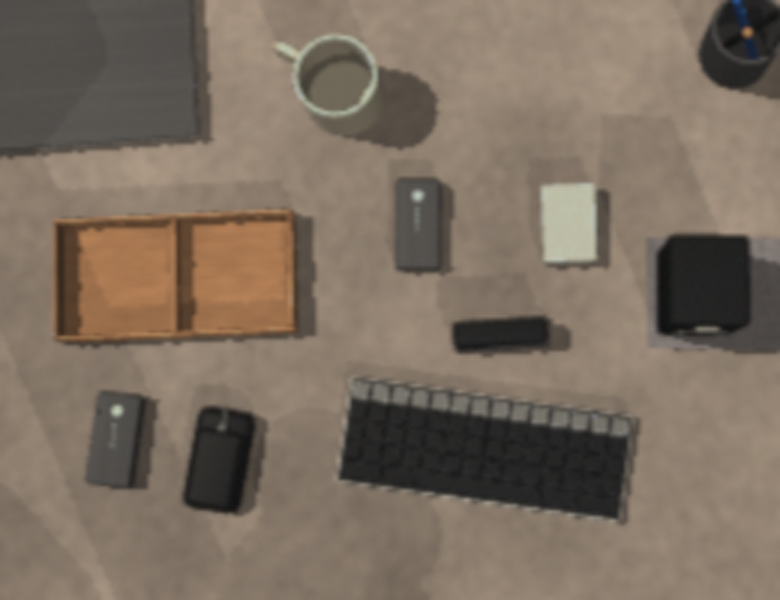

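```bash
python3 - <<'E'
from h import *
from scipy.spatial.transform import Rotation as Ro
o=arm.get_obs(); E=cam("wrist")[3]
q=o["eef_rot"];R=Ro.from_quat([q[1],q[2],q[3],q[0]]).as_matrix()
c=-E[:3,:3].T@E[:3,3]
print("cam world",c.round(4),"in tool",(R.T@(c-o["tool_pos"])).round(4)); print("axes cam in tool rows x,y,z\n",(E[:3,:3]@R).round(3)); print(np.degrees(yaw_of(q)))
C,im=load("top1")
cv2.imwrite("pics/top1R.png",cv2.resize(im[150:300,270:470],None,fx=4,fy=4,interpolation=cv2.INTER_CUBIC))
# view reach test: look poses
for p,y in [((.40,.2,.30),np.pi/2),((.36,-.05,.30),np.pi/2),((.45,-.35,.30),np.pi/2),((.40,.3,.30),np.pi/2)]:
  for yy in (y,-y):
    print(p,yy,arm.inverse_kinematics(np.array(p),down(yy)))
E
```

```text
cam world [0.1935 0.5441 0.3724] in tool [-0.0013 -0.0686 -0.1419]
axes cam in tool rows x,y,z
 [[ 1.     0.001  0.001]
 [ 0.    -0.962  0.274]
 [ 0.001 -0.274 -0.962]]
63.60013605777445
(0.4, 0.2, 0.3) 1.5707963267948966 [ 2.69684634e-01 -1.22512933e-01  1.74196939e+00 -4.44089210e-16
  1.52213619e+00 -1.30111169e+00]
(0.4, 0.2, 0.3) -1.5707963267948966 [ 2.69684634e-01 -1.22512933e-01  1.74196939e+00 -4.44089210e-16
  1.52213619e+00  1.84048096e+00]
(0.36, -0.05, 0.3) 1.5707963267948966 [-3.77455527e-01 -3.26246344e-01  1.90425273e+00 -4.44089210e-16
  1.56358626e+00 -1.94825185e+00]
(0.36, -0.05, 0.3) -1.5707963267948966 [-3.77455527e-01 -3.26246344e-01  1.90425273e+00 -4.44089210e-16
  1.56358626e+00  1.19334080e+00]
(0.45, -0.35, 0.3) 1.5707963267948966 [-8.12830144e-01  1.51510706e-01  1.46430271e+00 -4.44089210e-16
  1.52577924e+00 -2.38362647e+00]
(0.45, -0.35, 0.3) -1.5707963267948966 [-8.12830144e-01  1.51510706e-01  1.46430271e+00 -4.44089210e-16
  1.52577924e+00  7.57966183e-01]
(0.4, 0.3, 0.3) 1.5707963267948966 [ 4.70235475e-01 -2.39554036e-03  1.62875268e+00 -4.44089210e-16
  1.51523552e+00 -1.10056085e+00]
(0.4, 0.3, 0.3) -1.5707963267948966 [ 4.70235475e-01 -2.39554036e-03  1.62875268e+00 -4.44089210e-16
  1.51523552e+00  2.04103180e+00]
```

View pics/top1R.png

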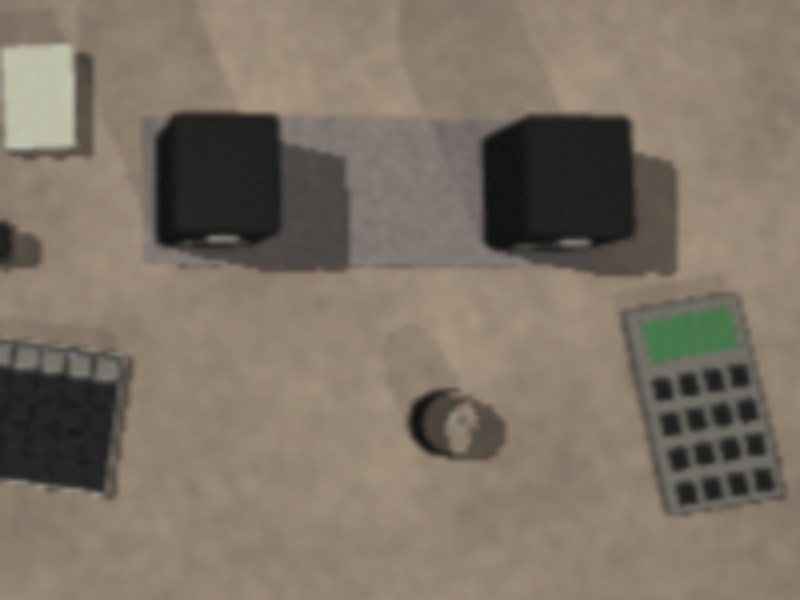

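```bash
python3 - <<'E'
from h import *
C,_=load("top1")
for n,p in (("spL",(222.5,179)),("spR",(576,181))):
    print(n,ray(C,(270+p[0]/4-.4,150+p[1]/4-.4),.12).round(4))
print("strip", ray(C,[(270+144/4-.4,150+117/4-.4),(270+144/4-.4,150+265/4-.4)],.003).round(4).tolist())
for nm,p,y in [("wA",(.52,.29,.32),np.pi/2),("wB",(.52,.0,.32),np.pi/2),("wC",(.62,-.33,.34),np.pi/2)]:
    t0=arm.get_obs()["time_s"]
    arm.move_to(np.array(p),down(y)); arm.sleep(.15)
    print(nm,arm.get_obs()["time_s"]-t0); snap("wrist",nm)
E
```

```text
spL [[ 0.5813 -0.1974  0.12  ]]
spR [[ 0.5852 -0.4366  0.12  ]]
strip [[0.64, -0.1548, 0.003], [0.5298, -0.1558, 0.003]]
wA 1.4917
wB 1.2666000000000002
wC 1.4500000000000002
```

View pics/wA.png

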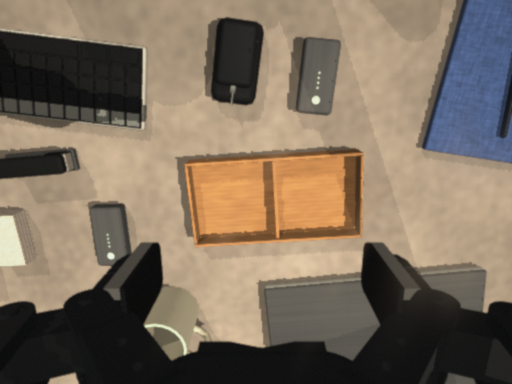

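View pics/wB.png

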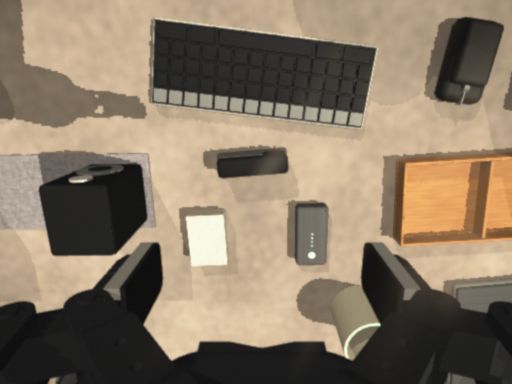

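View pics/wC.png

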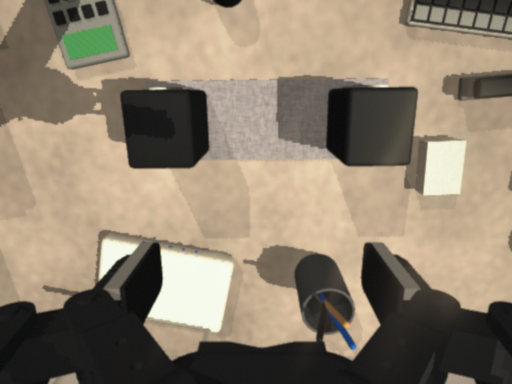

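wA: mouse (237,60) wheel end at (233,95), bank B at (318,75), tray outline (187,152)-(362,243). wB: keyboard (263,72), block (206,240), bank A (311,233). wC: speakers at (165,125),(372,125), strip between rows 80–160. Next I enlarge for corners.

```bash
python3 - <<'E'
from h import *
def crop(nm,x0,y0,x1,y1,k,out):
    _,im=load(nm); c=cv2.resize(im[y0:y1,x0:x1],None,fx=k,fy=k,interpolation=cv2.INTER_CUBIC)
    c=np.clip(c.astype(float)*1.4+15,0,255).astype(np.uint8)
    cv2.imwrite(f"pics/{out}.png",c)
crop("wA",180,5,370,145,4,"cA1")
crop("wA",175,140,375,255,4,"cA2")
crop("wB",140,10,390,140,3,"cB1")
crop("wB",170,195,340,280,4,"cB2")
crop("wC",110,65,430,185,2.5 and 2,"cC")
E
```

```text
(no output)
```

View pics/cA1.png

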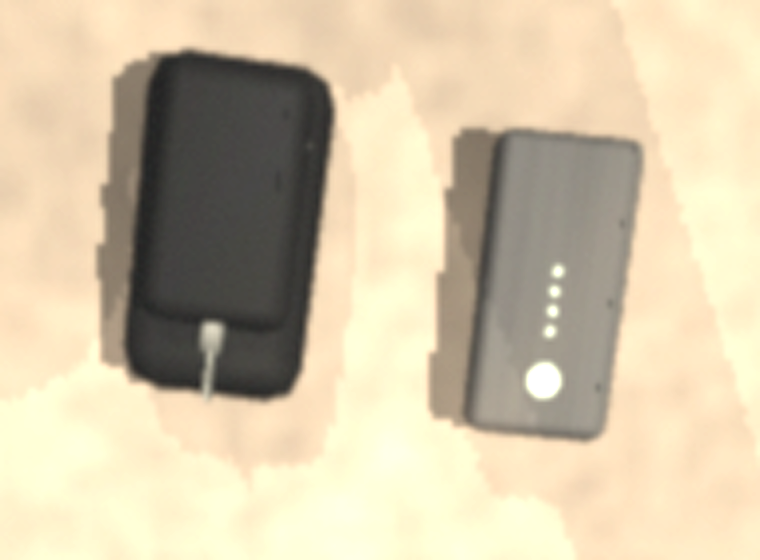

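View pics/cA2.png

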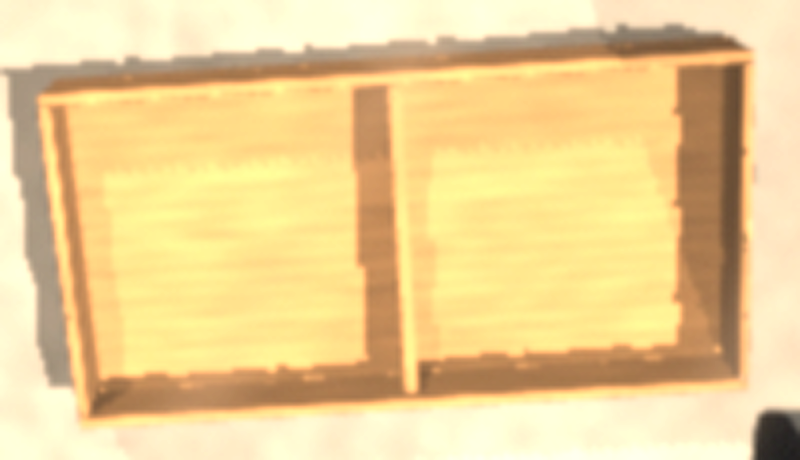

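View pics/cB1.png

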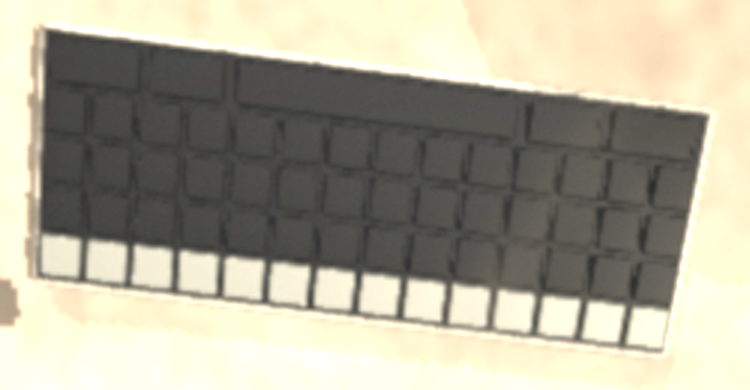

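View pics/cB2.png

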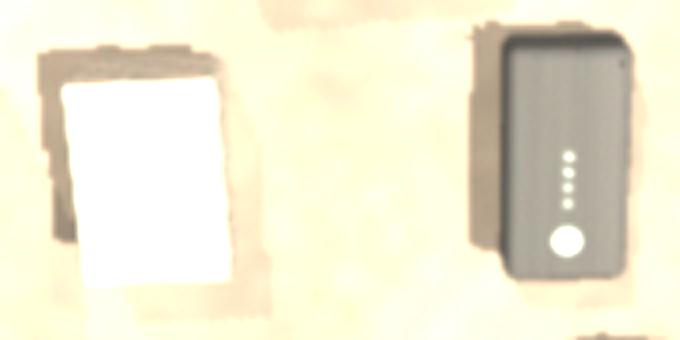

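View pics/cC.png

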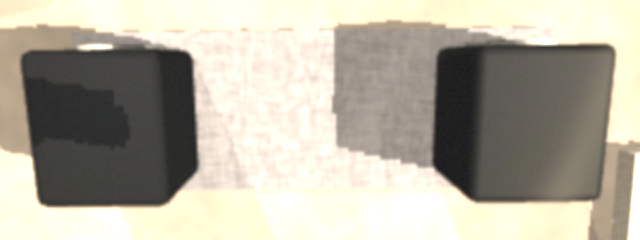

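```bash
cat > meas.py <<'E'
from h import *
def meas(nm,x0,y0,k,pts,z,label,longx=None):
    C,_=load(nm); p=np.array(pts,float); uv=np.c_[x0+(p[:,0]+.5)/k-.5,y0+(p[:,1]+.5)/k-.5]
    W=ray(C,uv,z)[:,:2]; c=W.mean(0)
    # pts order: TL,TR,BR,BL in image
    h=((W[1]-W[0])+(W[2]-W[3]))/2; v=((W[3]-W[0])+(W[2]-W[1]))/2
    print(label,"c",c.round(4),"horiz",(np.linalg.norm(h)*1e3).round(1),"ang",np.degrees(np.arctan2(h[1],h[0])).round(1),"vert",(np.linalg.norm(v)*1e3).round(1),"ang",np.degrees(np.arctan2(v[1],v[0])).round(1))
    return c,h,v
E
python3 - <<'E'
from meas import *
meas("wA",180,5,4,[(155,52),(332,72),(297,400),(127,380)],.012,"mouse 58x100")
meas("wA",180,5,4,[(505,131),(642,142),(605,438),(469,429)],.022,"bankB 45x90")
meas("wA",175,140,4,[(40,96),(752,52),(746,385),(87,420)],.03,"tray 235x120")
meas("wB",140,10,3,[(42,26),(710,113),(662,353),(38,279)],.016,"kb 280x105")
meas("wB",170,195,4,[(61,82),(218,75),(232,281),(82,288)],.028,"block 52x76")
meas("wB",170,195,4,[(505,42),(630,42),(627,277),(507,277)],.022,"bankA 45x90")
meas("wC",110,65,2,[(22,52),(160,52),(162,205),(40,205)],.12,"spR")
meas("wC",110,65,2,[(485,45),(614,45),(600,200),(478,200)],.12,"spL")
E
```

```text
mouse 58x100 c [0.413  0.2574] horiz 54.7 ang 83.9 vert 97.4 ang -6.9
bankB 45x90 c [0.4306 0.3594] horiz 42.6 ang 86.1 vert 87.8 ang -4.7
tray 235x120 c [0.5894 0.3084] horiz 230.9 ang 93.5 vert 116.4 ang 4.2
kb 280x105 c [ 0.4299 -0.0006] horiz 272.5 ang 83.4 vert 98.6 ang -6.4
block 52x76 c [ 0.6506 -0.0773] horiz 54.0 ang 93.0 vert 78.6 ang 2.0
bankA 45x90 c [0.6449 0.0703] horiz 43.3 ang 90.1 vert 90.1 ang 2.3
spR c [ 0.59  -0.441] horiz 69.4 ang 90.1 vert 81.0 ang -1.0
spL c [ 0.5864 -0.2021] horiz 66.8 ang 90.1 vert 81.6 ang 1.8
```

```bash
python3 - <<'E'
from h import *
def cen(nm,x0,y0,x1,y1,thr):
    C,im=load(nm); g=im[y0:y1,x0:x1].min(axis=2).astype(float)
    w=np.clip(g-thr,0,None); yy,xx=np.mgrid[y0:y1,x0:x1]
    return C,np.array([(w*xx).sum()/w.sum(),(w*yy).sum()/w.sum()])
# bank A button
for nm,b in (("wA",(103,250,118,264)),("wB",(303,249,320,261)),("top1",(224,160,236,170))):
    C,p=cen(nm,*b,130); print("btnA",nm,p.round(2),ray(C,p,.022).round(4))
for nm,b in (("wA",(308,93,324,107)),("top1",(123,230,137,243))):
    C,p=cen(nm,*b,130); print("btnB",nm,p.round(2),ray(C,p,.022).round(4))
# block top
for nm,b in (("wA",(0,205,40,275)),("wB",(175,205,240,275)),("wC",(410,130,475,200)),("top1",(262,155,298,194))):
    C,im=load(nm); g=im[b[1]:b[3],b[0]:b[2]].min(axis=2); m=(g>(170 if nm!="wC" else 215)).astype(np.uint8)
    if nm=="top1": m=(g>150).astype(np.uint8)
    c=max(cv2.findContours(m,cv2.RETR_EXTERNAL,cv2.CHAIN_APPROX_NONE)[0],key=cv2.contourArea)
    r=cv2.boxPoints(cv2.minAreaRect(c))+np.array(b[:2]); W=ray(C,r,.028)
    print("block",nm,W[:,:2].mean(0).round(4),r.round(1).tolist(),[round(float(np.linalg.norm(W[i]-W[i-1]))*1e3,1) for i in range(4)])
E
```

```text
btnA wA [110.39 255.54] [[0.6754 0.0714 0.022 ]]
btnA wB [311.33 254.83] [[0.6754 0.0714 0.022 ]]
btnA top1 [228.83 164.77] [[0.6744 0.074  0.022 ]]
btnB wA [315.44  99.71] [[0.458 0.357 0.022]]
btnB top1 [128.51 236.36] [[0.4569 0.36   0.022 ]]
block wA [ 0.6502 -0.0611] [[-0.0, 216.0], [24.0, 216.0], [24.0, 265.0], [0.0, 265.0]] [76.4, 33.0, 76.1, 34.4]
block wB [ 0.6508 -0.0778] [[185.7, 216.3], [222.8, 213.2], [227.0, 264.0], [189.9, 267.1]] [77.8, 51.3, 77.4, 53.7]
block wC [ 0.6514 -0.0786] [[424.0, 193.0], [428.6, 139.5], [463.5, 142.6], [458.9, 196.0]] [50.1, 75.4, 47.8, 75.9]
block top1 [ 0.6506 -0.0744] [[271.0, 161.0], [287.0, 161.0], [287.0, 186.0], [271.0, 186.0]] [74.2, 47.1, 74.2, 46.7]
```

Wrist views agree to 0.1 mm; the top camera has a ~2.6 mm y bias. I use the wrist values: mouse (0.413,0.257), keyboard (0.4295,-0.0005) yaw ≈ -6.5°, so the mouse goes to (0.407,-0.198). First the grasp.

```bash
cat >> h.py <<'E'
def st(l=""):
    o=arm.get_obs(); print(l,"t",round(o["time_s"],2),"p",o["tool_pos"].round(4),"F",o["force"].round(1),"op",round(o["opening"],3)); return o
D=np.radians
E
python3 - <<'E'
from h import *
q=down(D(83.5))
arm.move_to(np.array([.413,.257,.10]),q); st("above")
arm.move_linear(np.array([.413,.257,-.003]),speed=.12); st("down")
arm.gripper_to(0.0,grasp_force=30); st("grip")
arm.move_linear(np.array([.413,.257,.12]),speed=.12); st("lift")
snap("wrist","w1"); snap("scene","s1")
E
```

```text
above t 6.93 p [0.4142 0.2568 0.1005] F [-0.2  0.6 -0.7] op 0.996
down t 7.94 p [ 0.4138  0.2573 -0.0024] F [-0.3 -0.1  0.3] op 1.001
grip t 8.32 p [ 0.414   0.2575 -0.0019] F [-1.5 -0.4  6.5] op 0.675
lift t 9.49 p [0.4122 0.2566 0.119 ] F [ 0.1 -0.4 -1.5] op 0.672
```

View pics/w1.png

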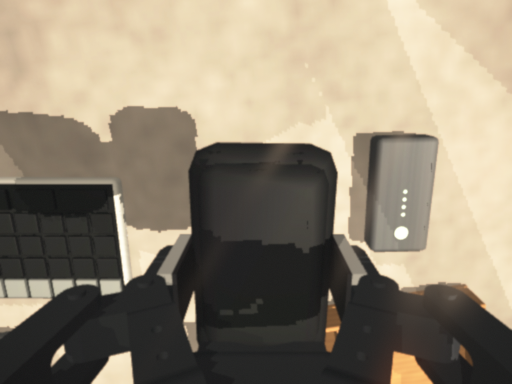

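View pics/s1.png

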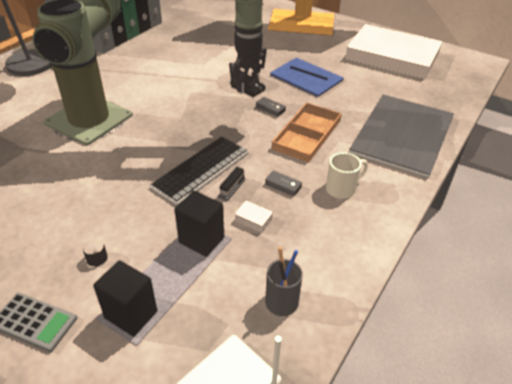

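The mouse is held level (jaws ~57 mm, wheel end away). I place it now.

```bash
python3 - <<'E'
from h import *
q=down(D(83.5))
arm.move_to(np.array([.407,-.198,.12]),q); st("above")
arm.move_linear(np.array([.407,-.198,.02]),speed=.12)
arm.move_linear(np.array([.407,-.198,-.002]),speed=.04); st("down")
arm.gripper_to(0.82); st("open")
arm.move_linear(np.array([.407,-.198,.10]),speed=.12)
arm.move_to(np.array([.50,-.10,.30]),down(np.pi/2));arm.sleep(.15); snap("wrist","w2"); st("look")
E
```

```text
above t 11.26 p [ 0.4072 -0.1973  0.1199] F [ 0.  -0.2 -1.3] op 0.669
down t 12.94 p [ 0.4064 -0.1976 -0.002 ] F [-3.7  1.5  5.5] op 0.674
open t 13.22 p [ 0.407  -0.198  -0.0022] F [-0.3 -0.3 -1.2] op 0.815
look t 15.38 p [ 0.4988 -0.1004  0.2979] F [ 0.1 -0.2  0.5] op 0.82
```

View pics/w2.png

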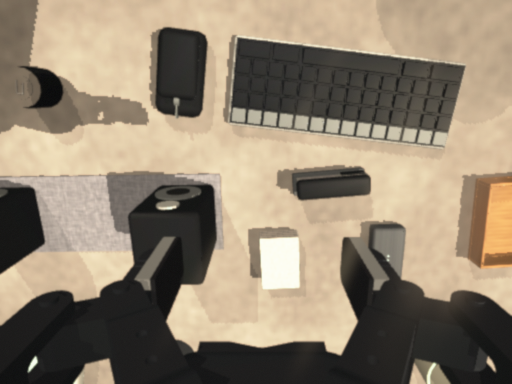

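```bash
python3 - <<'E'
from h import *
_,im=load("w2"); c=cv2.resize(im[15:160,140:480],None,fx=2.3,fy=2.3); 
for (a,b,cc,d,k,o) in [(140,15,260,130,5,"c2a"),(225,30,475,155,3,"c2b")]:
    c=cv2.resize(im[b:d,a:cc],None,fx=k,fy=k,interpolation=cv2.INTER_CUBIC); cv2.imwrite(f"pics/{o}.png",np.clip(c.astype(float)*1.4+15,0,255).astype(np.uint8))
E
```

```text
(no output)
```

View pics/c2a.png

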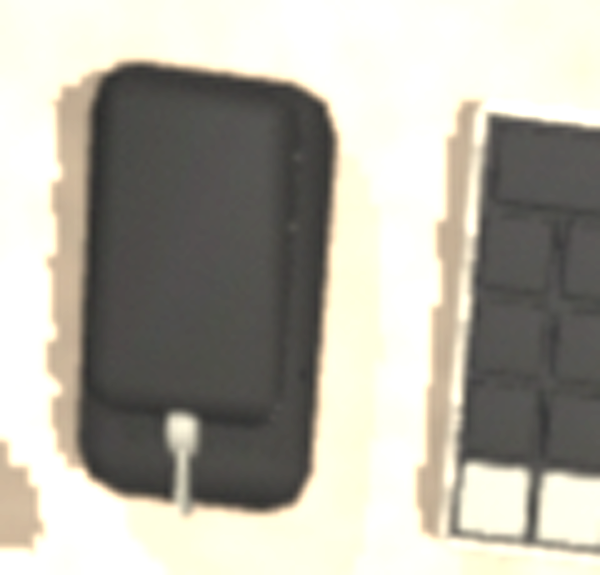

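View pics/c2b.png

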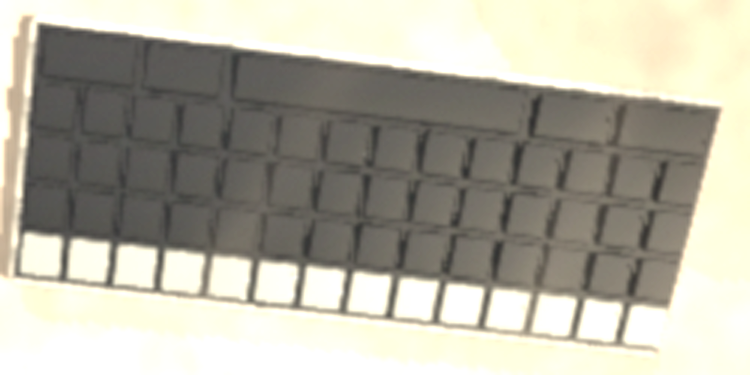

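```bash
python3 - <<'E'
from meas import *
for z in (.008,.014):
  k=meas("w2",225,30,3,[(33,17),(722,106),(658,353),(10,280)],z,f"kb z{z}")
m=meas("w2",140,15,5,[(95,60),(338,84),(301,515),(78,490)],.012,"mouse")
C,_=load("w2")
f=lambda X,Y:(140+(X+.5)/5-.5,15+(Y+.5)/5-.5)
print("mouse edge",ray(C,[f(335,130),f(312,430)],.012)[:,:2].round(4).tolist())
print("kb edge", [ray(C,[f(486,102),f(444,538)],z)[:,:2].round(4).tolist() for z in (0,.008,.016)])
E
```

```text
kb z0.008 c [4.299e-01 4.000e-04] horiz 279.2 ang 83.3 vert 101.7 ang -6.6
kb z0.014 c [ 0.4299 -0.001 ] horiz 275.3 ang 83.3 vert 100.3 ang -6.6
mouse c [ 0.4055 -0.1998] horiz 56.0 ang 84.1 vert 99.1 ang -7.6
mouse edge [[0.3689, -0.1663], [0.4372, -0.1751]]
kb edge [[[0.361, -0.1314], [0.4643, -0.1445]], [[0.3623, -0.1309], [0.4637, -0.1437]], [[0.3635, -0.1304], [0.4631, -0.1429]]]
```

Mouse: in the keyboard frame at x = -1 mm, gap ≈ 32–34 mm, yaw within 1° — good. Now the strip's pose, from its edges and left end.

```bash
python3 - <<'E'
from h import *
for nm,(a,b,c,d),k,o in (("wC",(200,70,340,170),5,"c3a"),("w2",(195,160,235,270),5,"c3b"),("wB",(130,140,165,240),5,"c3c")):
    _,im=load(nm); x=cv2.resize(im[b:d,a:c],None,fx=k,fy=k,interpolation=cv2.INTER_CUBIC); cv2.imwrite(f"pics/{o}.png",np.clip(x.astype(float)*1.2+5,0,255).astype(np.uint8))
a=cv2.imread("pics/c3b.png");b=cv2.imread("pics/c3c.png"); h=max(a.shape[0],b.shape[0])
p=lambda i:cv2.copyMakeBorder(i,0,h-i.shape[0],0,10,cv2.BORDER_CONSTANT); cv2.imwrite("pics/c3d.png",np.hstack([p(a),p(b)]))
E
```

```text
(no output)
```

View pics/c3a.png

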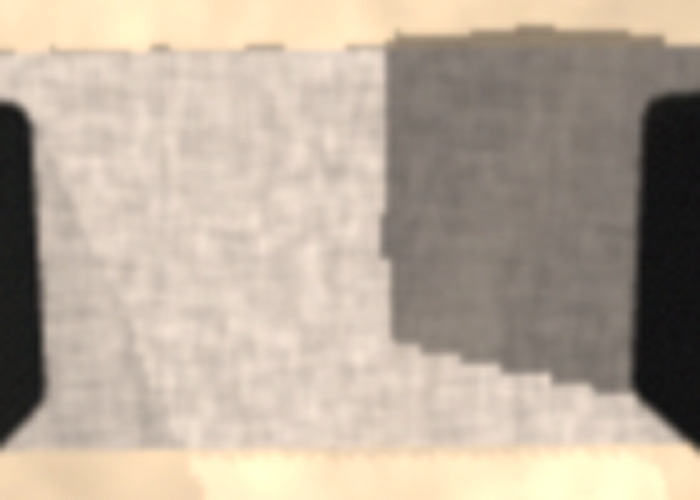

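View pics/c3d.png

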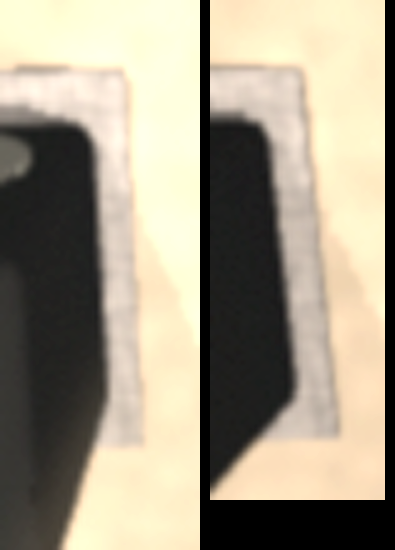

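```bash
python3 - <<'E'
from h import *
C,_=load("wC"); f=lambda X,Y:(200+(X+.5)/5-.5,70+(Y+.5)/5-.5)
n=ray(C,[f(50,52),f(350,47)],.003)[:,:2]; fa=ray(C,[f(50,449),f(660,444)],.003)[:,:2]
print("near",n.round(4).tolist(),"far",fa.round(4).tolist())
i=ray(C,[f(33,120),f(45,385),f(641,120),f(632,380)],.003)[:,:2]; print("inner",i.round(4).tolist(), "mid",((i[0]+i[1]+i[2]+i[3])/4).round(4))
C,_=load("w2");g=lambda X,Y:(195+(X+.5)/5-.5,160+(Y+.5)/5-.5)
w=ray(C,[g(127,68),g(143,443)],.003)[:,:2];print("end w2",w.round(4).tolist(),w.mean(0))
C,_=load("wB");g=lambda X,Y:(130+(X-210+.5)/5-.5,140+(Y+.5)/5-.5)
w=ray(C,[g(302,66),g(340,435)],.003)[:,:2];print("end wB",w.round(4).tolist(),w.mean(0))
E
```

```text
near [[0.5349, -0.401], [0.5334, -0.3195]] far [[0.6443, -0.4054], [0.6425, -0.2289]]
inner [[0.5527, -0.4064], [0.6257, -0.4061], [0.5524, -0.2395], [0.624, -0.2381]] mid [ 0.5887 -0.3225]
end w2 [[0.5309, -0.1573], [0.64, -0.1566]] [ 0.58544885 -0.15693108]
end wB [[0.5308, -0.157], [0.64, -0.1557]] [ 0.58537849 -0.15635419]
```

```bash
python3 - <<'E'
from h import *
q=down(D(92.3))
arm.move_to(np.array([.651,-.0778,.12]),q); 
arm.move_linear(np.array([.651,-.0778,.0]),speed=.12); st("down")
arm.gripper_to(0.0,grasp_force=40); st("grip")
arm.move_linear(np.array([.651,-.0778,.21]),speed=.15); st("lift")
q=down(D(90.8))
arm.move_to(np.array([.588,-.322,.21]),q); st("above"); snap("wrist","w3"); snap("scene","s3")
E
```

```text
down t 17.47 p [ 0.652  -0.0781  0.0012] F [ 0.5  0.2 -0.2] op 0.824
grip t 17.77 p [ 0.6523 -0.0781  0.0015] F [0.7 0.1 4.4] op 0.599
lift t 19.32 p [ 0.6502 -0.0776  0.2084] F [-0.7  0.5 -0.9] op 0.604
above t 20.31 p [ 0.5884 -0.3207  0.2097] F [ 0.8  1.  -0.4] op 0.6
```

View pics/w3.png

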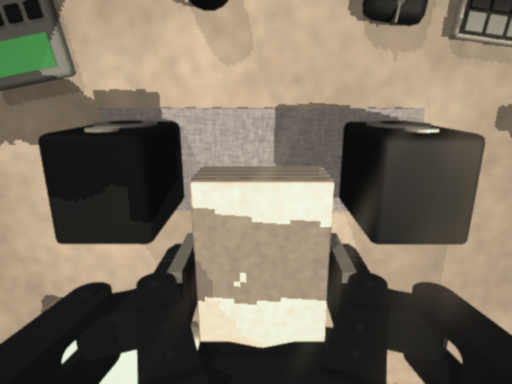

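View pics/s3.png

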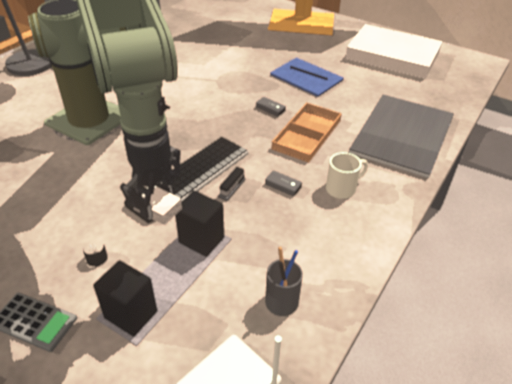

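The block is held square and level between the speakers' lines (block top spans columns 193–333). I lower it now.

```bash
python3 - <<'E'
from h import *
arm.sleep(.2)
arm.move_linear(np.array([.588,-.322,.03]),speed=.12)
arm.move_linear(np.array([.588,-.322,.004]),speed=.04); st("down")
arm.gripper_to(0.78); st("open")
arm.move_linear(np.array([.588,-.322,.20]),speed=.15)
arm.move_to(np.array([.62,-.34,.32]),down(np.pi/2));arm.sleep(.2); snap("wrist","w4"); st("look")
E
```

```text
down t 23.06 p [ 0.5875 -0.3217  0.0046] F [-3.5  2.   6.2] op 0.598
open t 23.36 p [ 0.5879 -0.3219  0.0036] F [-0.1 -0.3  0.6] op 0.775
look t 25.63 p [ 0.6191 -0.3394  0.3174] F [ 0.2  0.2 -0.7] op 0.779
```

View pics/w4.png

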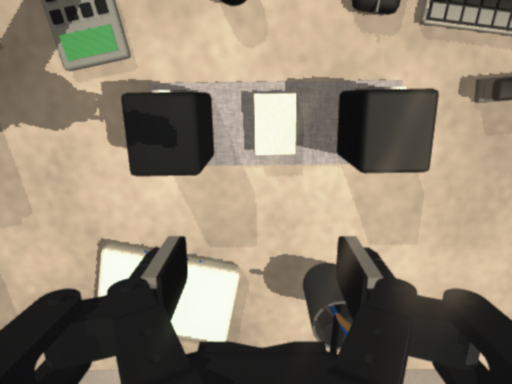

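```bash
cat >> h.py <<'E'
def brect(nm,b,thr,z,cmpd=None):
    C,im=load(nm); g=im[b[1]:b[3],b[0]:b[2]].min(axis=2); m=(g>thr).astype(np.uint8)
    c=max(cv2.findContours(m,cv2.RETR_EXTERNAL,cv2.CHAIN_APPROX_NONE)[0],key=cv2.contourArea)
    r=cv2.boxPoints(cv2.minAreaRect(c))+np.array(b[:2]); W=ray(C,r,z)[:,:2]
    e=[W[i]-W[i-1] for i in range(4)]
    print(nm,"c",W.mean(0).round(4),"sides",[round(float(np.linalg.norm(x))*1e3,1) for x in e],"ang",[round(float(np.degrees(np.arctan2(x[1],x[0])))%180,1) for x in e]); return W.mean(0)
E
python3 - <<'E'
from h import *
brect("w4",(240,80,310,165),200,.031)
arm.move_to(np.array([.50,-.345,.24]),down(np.pi/2));arm.sleep(.2); snap("wrist","w5"); st("look")
E
```

```text
w4 c [ 0.5871 -0.3241] sides [74.2, 50.3, 74.3, 52.7] ang [179.6, 90.0, 1.5, 89.9]
look t 26.52 p [ 0.5017 -0.3455  0.2413] F [ 0.5  1.  -0.2] op 0.778
```

View pics/w5.png

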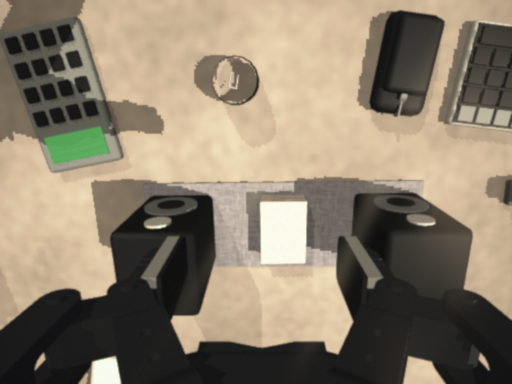

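```bash
python3 - <<'E'
from h import *
brect("w5",(250,188,320,275),190,.031)
_,im=load("w5"); x=cv2.resize(im[40:120,180:280],None,fx=6,fy=6,interpolation=cv2.INTER_CUBIC); cv2.imwrite("pics/c5.png",np.clip(x.astype(float)*1.3+5,0,255).astype(np.uint8))
x=cv2.resize(im[180:275,200:370],None,fx=4,fy=4,interpolation=cv2.INTER_CUBIC); cv2.imwrite("pics/c5b.png",np.clip(x.astype(float)*1.3+5,0,255).astype(np.uint8))
E
```

```text
w5 c [ 0.5865 -0.3236] sides [74.8, 50.7, 74.8, 53.5] ang [180.0, 90.1, 2.1, 90.1]
```

View pics/c5.png

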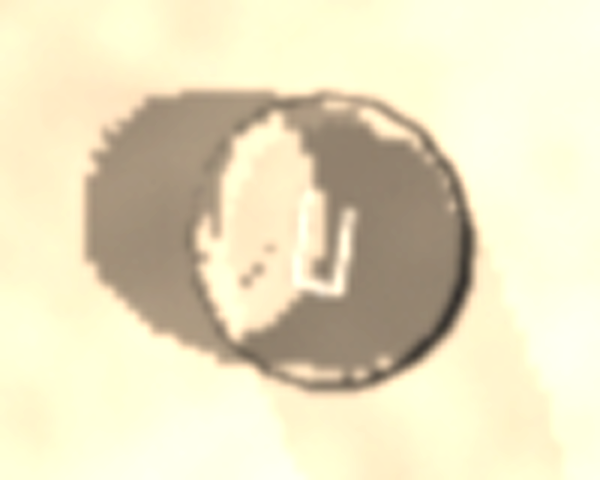

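View pics/c5b.png

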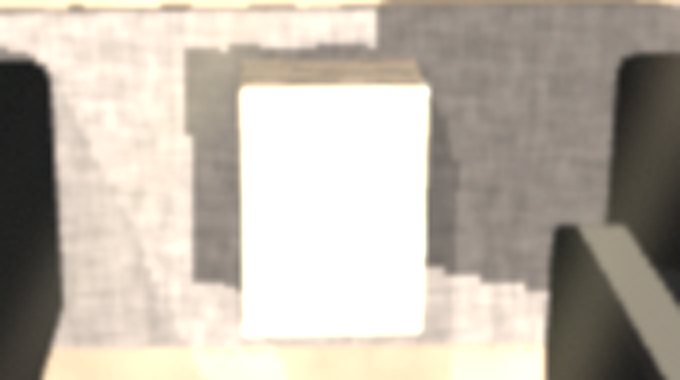

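```bash
python3 - <<'E'
from h import *
C,_=load("w5"); f=lambda X,Y:(180+(X+.5)/6-.5,40+(Y+.5)/6-.5)
P=ray(C,[f(332,241),f(192,241),f(472,241),f(332,93),f(332,390)],.034); print(P.round(4).tolist())
p=P[0,:2]
arm.move_to(np.array([p[0],p[1],.12]),down(np.pi/2));
arm.sleep(.1)
arm.move_linear(np.array([p[0],p[1],.002]),speed=.12); st("down")
arm.gripper_to(0.0,grasp_force=40); o=st("grip")
arm.move_linear(np.array([p[0],p[1],.10]),speed=.15); st("lift"); arm.sleep(.1); snap("wrist","w6"); snap("scene","s6")
E
```

```text
[[0.4209, -0.3744, 0.034], [0.4209, -0.3975, 0.034], [0.4209, -0.3513, 0.034], [0.3981, -0.3739, 0.034], [0.4448, -0.3749, 0.034]]
down t 28.39 p [ 0.4215 -0.3751  0.0029] F [-0.5  0.3  0.5] op 0.781
grip t 28.7 p [ 0.4217 -0.3753  0.0033] F [ 0.7 -0.3  4.2] op 0.547
lift t 29.5 p [ 0.4202 -0.3735  0.0989] F [-0.6  0.7 -1.8] op 0.543
```

View pics/w6.png

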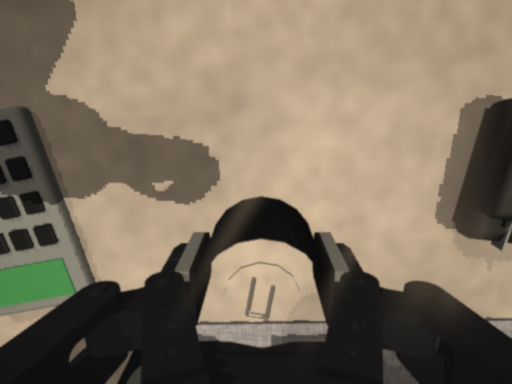

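```bash
python3 - <<'E'
from h import *
arm.move_linear(np.array([.4209,-.3744,.20]),speed=.2)
arm.move_to(np.array([.5875,-.322,.20]),down(D(90.8))); arm.sleep(.15)
arm.move_linear(np.array([.5875,-.322,.06]),speed=.12)
arm.sleep(.1); st("pre")
arm.move_linear(np.array([.5875,-.322,.0345]),speed=.03); arm.sleep(.1); st("down")
arm.gripper_to(0.75); st("open")
arm.move_linear(np.array([.5875,-.322,.20]),speed=.12)
arm.move_to(np.array([.60,-.33,.30]),down(np.pi/2));arm.sleep(.2); snap("wrist","w7"); snap("top","t7"); snap("scene","s7"); st("look")
_,im=load("t7"); cv2.imwrite("pics/t7c.png",cv2.resize(im[160:290,270:470],None,fx=4,fy=4,interpolation=cv2.INTER_CUBIC))
E
```

```text
pre t 32.65 p [ 0.5883 -0.3226  0.0613] F [-1.  -1.1 -0.4] op 0.545
down t 33.75 p [ 0.5877 -0.3221  0.0345] F [-0.  -0.1 -0.9] op 0.548
open t 34.07 p [ 0.5877 -0.3221  0.0347] F [-0.3 -0.3 -0.2] op 0.749
look t 36.43 p [ 0.5994 -0.3296  0.2982] F [-0.6 -0.1 -0.5] op 0.754
```

View pics/w7.png

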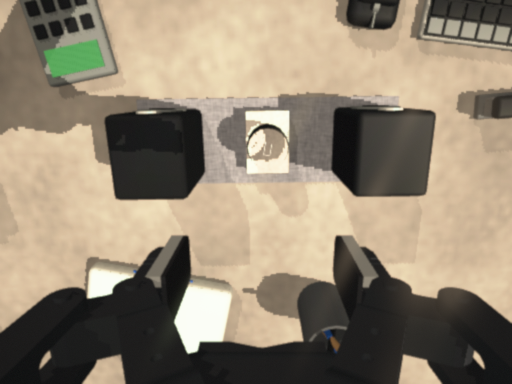

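View pics/s7.png

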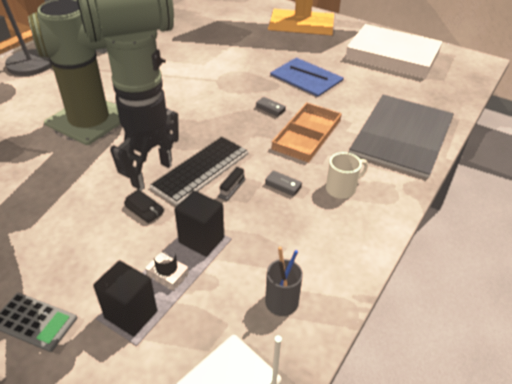

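```bash
python3 - <<'E'
from h import *
_,im=load("w7"); x=cv2.resize(im[95:190,215:320],None,fx=6,fy=6,interpolation=cv2.INTER_CUBIC); cv2.imwrite("pics/c7.png",np.clip(x.astype(float)*1.2+5,0,255).astype(np.uint8))
E
```

```text
(no output)
```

View pics/c7.png

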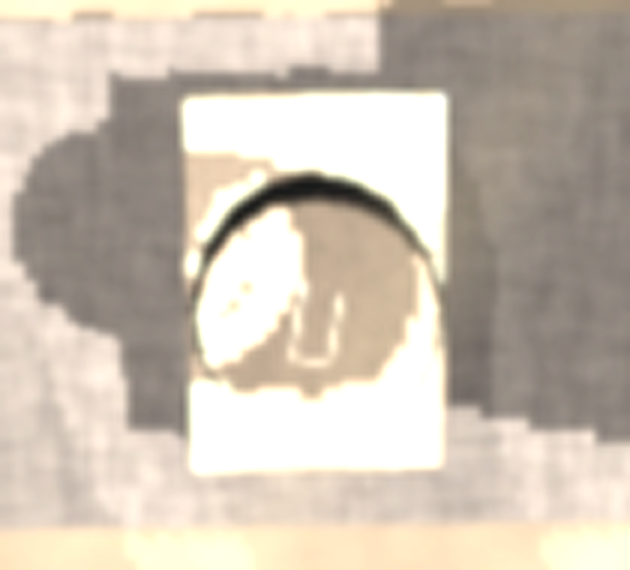

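```bash
python3 - <<'E'
from h import *
C,_=load("w7"); f=lambda X,Y:(215+(X+.5)/6-.5,95+(Y+.5)/6-.5)
W=ray(C,[f(182,93),f(448,93),f(444,470),f(189,473)],.031)[:,:2]; print("block",W.mean(0).round(4))
print("pot front bottom edge",ray(C,f(312,172),.031).round(4),"sides z.05",ray(C,[f(192,300),f(446,300)],.055).round(4).tolist())
E
```

```text
block [ 0.5866 -0.3235]
pot front bottom edge [[ 0.5636 -0.3243  0.031 ]] sides z.05 [[0.5857, -0.3476, 0.055], [0.5857, -0.2991, 0.055]]
```

Pot centre is within ~1 mm of the block's centre, which is within ~2 mm of the strip's middle. Now a fresh look at tray and banks.

```bash
python3 - <<'E'
from h import *
arm.move_to(np.array([.64,.21,.30]),down(np.pi/2));arm.sleep(.25); snap("wrist","w8"); st("look")
E
```

```text
look t 38.69 p [0.6402 0.2093 0.3   ] F [ 0.2 -0.5 -0.4] op 0.746
```

View pics/w8.png

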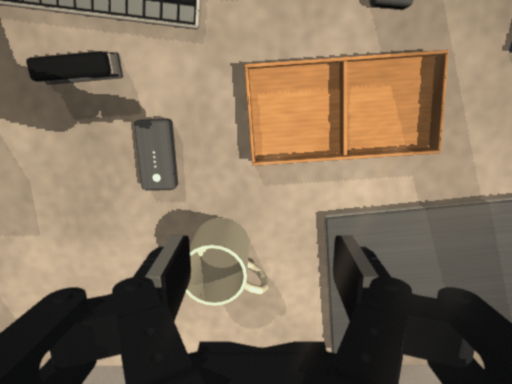

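```bash
python3 - <<'E'
from h import *
_,im=load("w8")
for (a,b,c,d),k,o in (((235,40,455,175),3.5,"c8a"),((125,105,190,200),6,"c8b")):
    x=cv2.resize(im[b:d,a:c],None,fx=k,fy=k,interpolation=cv2.INTER_CUBIC); cv2.imwrite(f"pics/{o}.png",np.clip(x.astype(float)*1.5+5,0,255).astype(np.uint8))
E
```

```text
(no output)
```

View pics/c8a.png

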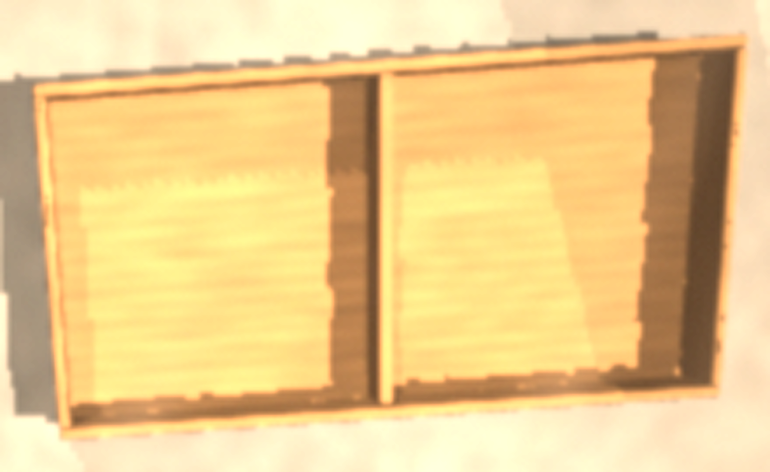

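View pics/c8b.png

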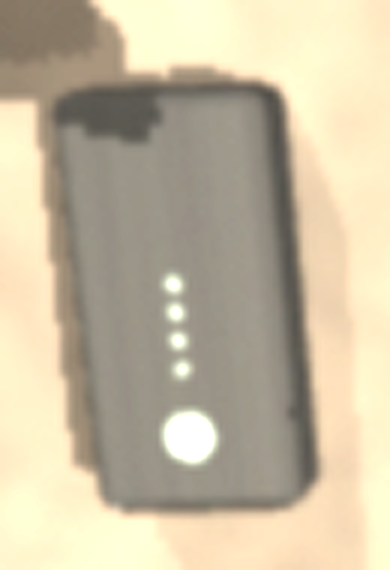

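```bash
python3 - <<'E'
from meas import *
c,h,v=meas("w8",235,40,3.5,[(36,86),(746,36),(718,396),(62,438)],.03,"tray")
C,_=load("w8"); f=lambda X,Y:(235+(X+.5)/3.5-.5,40+(Y+.5)/3.5-.5)
d=ray(C,[f(385,73),f(385,404)],.03)[:,:2]; print("divider",d.round(4).tolist(),d.mean(0).round(4), np.degrees(np.arctan2(*(d[1]-d[0])[::-1])))
meas("w8",125,105,6,[(57,90),(267,90),(302,506),(103,506)],.022,"bankA")
g=lambda X,Y:(125+(X+.5)/6-.5,105+(Y+.5)/6-.5)
b=ray(C,[g(173,284),g(189.5,437)],.022)[:,:2]; print("dots->button",b.round(4).tolist(),np.degrees(np.arctan2(*(b[1]-b[0])[::-1])))
E
```

```text
tray c [0.591  0.3077] horiz 232.0 ang 93.7 vert 118.4 ang 3.7
divider [[0.5355, 0.3028], [0.6454, 0.3101]] [0.5905 0.3064] 3.7655911029802596
bankA c [0.6467 0.0727] horiz 43.0 ang 89.9 vert 88.5 ang 0.5
dots->button [[0.6424, 0.071], [0.6755, 0.0716]] 0.9868141775070343
```

```bash
python3 - <<'E'
from h import *
p=np.array([.647,.0722]);arm.gripper_to(.8)
arm.move_to(np.r_[p,.12],down(D(90.8))); arm.sleep(.15)
arm.move_linear(np.r_[p,.0],speed=.12); st("down")
arm.gripper_to(0.0,grasp_force=50); g=st("grip")
arm.move_linear(np.r_[p,.12],speed=.12)
t=np.array([.5942,.2491])
arm.move_to(np.r_[t,.12],down(D(93.7))); arm.sleep(.2); snap("wrist","w9")
arm.move_linear(np.r_[t,.04],speed=.12); arm.sleep(.1)
arm.move_linear(np.r_[t,.0045],speed=.03); arm.sleep(.1); st("placed")
E
```

```text
down t 41.12 p [0.6481 0.0722 0.0012] F [ 0.6 -0.3  0.8] op 0.803
grip t 41.46 p [0.6482 0.0722 0.0015] F [ 0.5 -0.1  3.8] op 0.515
placed t 45.98 p [0.5939 0.249  0.0055] F [-4.4 -1.3  6.2] op 0.517
```

View pics/w9.png

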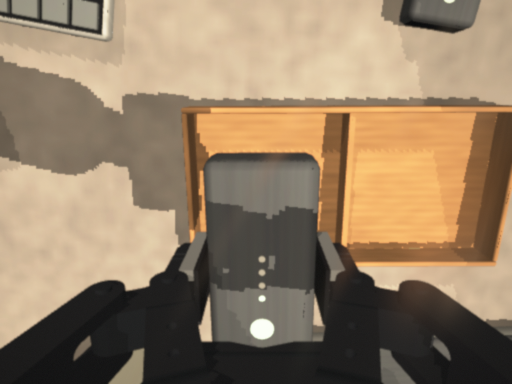

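```bash
python3 - <<'E'
from h import *
t=np.array([.5942,.2491])
arm.gripper_to(.69); st("open")
arm.move_linear(np.r_[t,.12],speed=.12)
arm.gripper_to(.8)
arm.move_to(np.array([.57,.31,.28]),down(np.pi/2));arm.sleep(.25); snap("wrist","w10"); st("look")
E
```

```text
open t 46.27 p [0.5946 0.2492 0.0046] F [-0.7  0.4  1.2] op 0.692
look t 48.67 p [0.5695 0.3091 0.2776] F [-0.4  0.4 -0.1] op 0.799
```

View pics/w10.png

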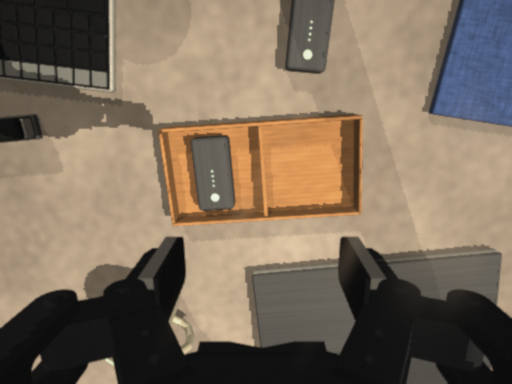

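```bash
python3 - <<'E'
from h import *
_,im=load("w10")
for (a,b,c,d),k,o in (((150,105,370,232),3.5,"c10a"),((275,0,345,82),6,"c10b")):
    x=cv2.resize(im[b:d,a:c],None,fx=k,fy=k,interpolation=cv2.INTER_CUBIC); cv2.imwrite(f"pics/{o}.png",np.clip(x.astype(float)*1.5+5,0,255).astype(np.uint8))
E
```

```text
(no output)
```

View pics/c10a.png

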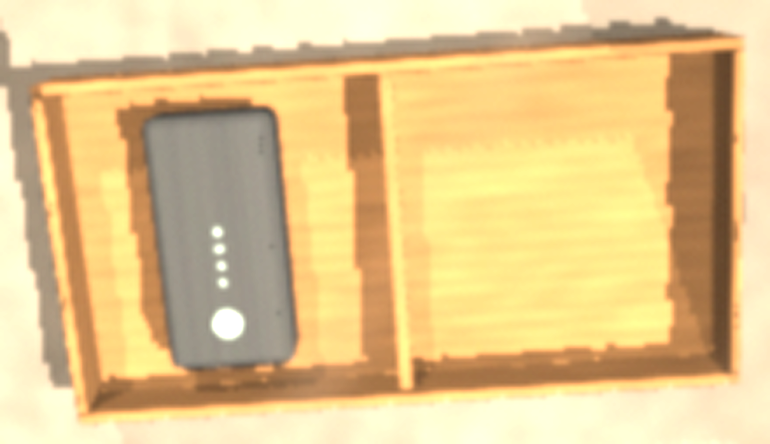

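View pics/c10b.png

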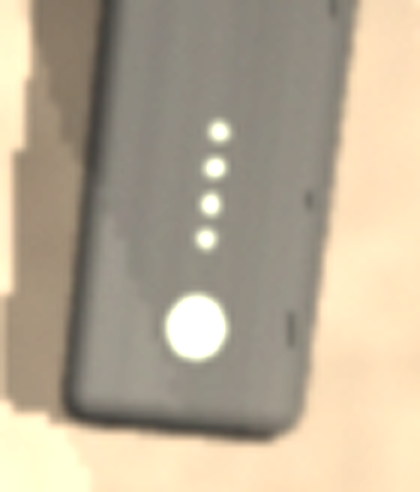

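```bash
python3 - <<'E'
from meas import *
c,h,v=meas("w10",150,105,3.5,[(34,91),(743,37),(738,379),(83,417)],.03,"tray")
b,_,_=meas("w10",150,105,3.5,[(143,111),(275,106),(299,363),(174,369)],.026,"bankA in tray")
th=np.arctan2(v[1],v[0]);
C,_=load("w10"); f=lambda X,Y:(150+(X+.5)/3.5-.5,105+(Y+.5)/3.5-.5)
d=ray(C,[f(386,75),f(407,388)],.03)[:,:2]; print("div",d.mean(0).round(4),np.degrees(np.arctan2(*(d[1]-d[0])[::-1])))
R=np.array([[np.cos(th),np.sin(th)],[-np.sin(th),np.cos(th)]]); print("bank in tray",(R@(b-c)).round(4))
g=lambda X,Y:(275+(X+.5)/6-.5,0+(Y+.5)/6-.5)
w=ray(C,[g(219.5,131.5),g(196,326)],.022)[:,:2]; print("B dots->button",w.round(4).tolist(),np.degrees(np.arctan2(*(w[1]-w[0])[::-1])))
E
```

```text
tray c [0.5899 0.3086] horiz 231.3 ang 93.9 vert 116.1 ang 3.8
bankA in tray c [0.592  0.2487] horiz 44.2 ang 92.5 vert 90.6 ang 3.7
div [0.5898 0.3083] 3.7284485405642975
bank in tray [-0.0019 -0.0599]
B dots->button [[0.4251, 0.3601], [0.4577, 0.3571]] -5.385324246173088
```

```bash
python3 - <<'E'
from h import *
p=np.array([.430,.3595])
arm.move_to(np.r_[p,.12],down(D(90-5.2))); arm.sleep(.15)
arm.move_linear(np.r_[p,.0],speed=.12); st("down")
arm.gripper_to(0.0,grasp_force=50); g=st("grip")
arm.move_linear(np.r_[p,.12],speed=.12)
t=np.array([.5868,.3659])
arm.move_to(np.r_[t,.12],down(D(93.7))); arm.sleep(.2); snap("wrist","w11")
arm.move_linear(np.r_[t,.04],speed=.12); arm.sleep(.1)
arm.move_linear(np.r_[t,g["tool_pos"][2]+.0035],speed=.03); arm.sleep(.1); st("placed")
arm.gripper_to(.69); st("open")
arm.move_linear(np.r_[t,.12],speed=.12)
arm.gripper_to(.8)
arm.move_to(np.array([.57,.31,.28]),down(np.pi/2));arm.sleep(.25); snap("wrist","w12"); st("look")
E
```

```text
down t 50.85 p [0.4308 0.36   0.0009] F [ 0.7  0.6 -0.6] op 0.8
grip t 51.18 p [0.4311 0.3603 0.0014] F [-0.2 -0.1  5.1] op 0.51
placed t 55.6 p [0.5869 0.3659 0.0055] F [-4.  -1.5  4. ] op 0.514
open t 55.9 p [0.5872 0.3661 0.0048] F [-0.   0.5 -0.4] op 0.69
look t 58.28 p [0.5692 0.3101 0.2774] F [-0.6 -0.4  0.6] op 0.802
```

View pics/w11.png

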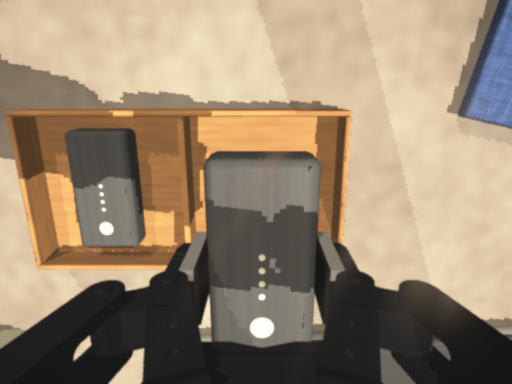

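View pics/w12.png

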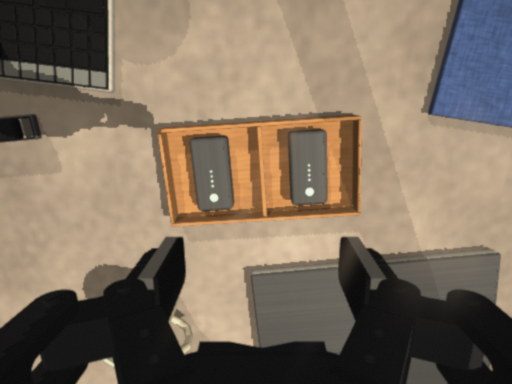

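Both banks lie in the tray; I check centring and the whole scene.

```bash
python3 - <<'E'
from h import *
_,im=load("w12"); (a,b,c,d),k=(150,105,370,232),3.5
x=cv2.resize(im[b:d,a:c],None,fx=k,fy=k,interpolation=cv2.INTER_CUBIC); cv2.imwrite("pics/c12.png",np.clip(x.astype(float)*1.5+5,0,255).astype(np.uint8))
snap("scene","s12"); snap("top","t12"); _,im=load("t12"); cv2.imwrite("pics/t12c.png",cv2.resize(im[100:300,90:440],None,fx=2.2,fy=2.2,interpolation=cv2.INTER_CUBIC))
E
```

```text
(no output)
```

View pics/c12.png

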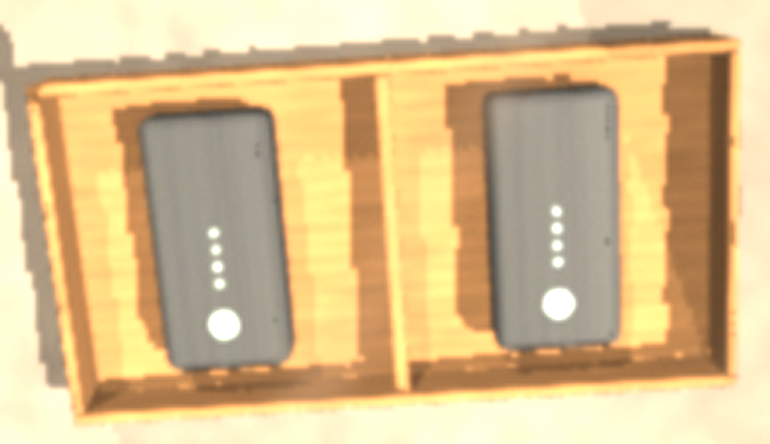

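View pics/s12.png

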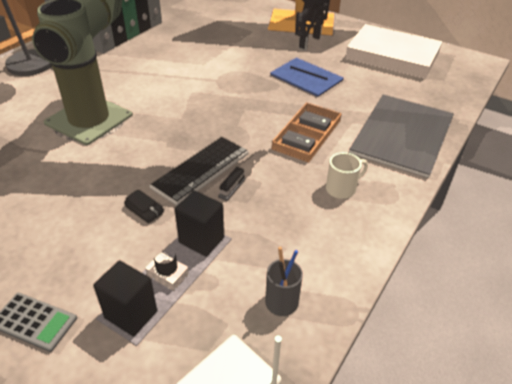

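View pics/t12c.png

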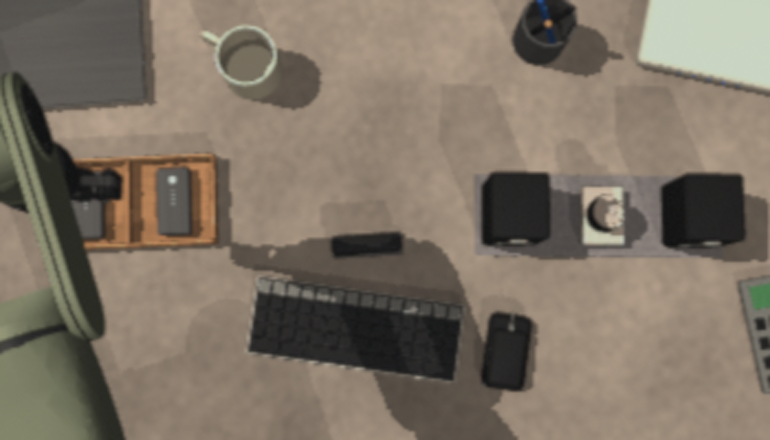

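```bash
python3 - <<'E'
from meas import *
c,h,v=meas("w12",150,105,3.5,[(30,91),(738,38),(733,379),(79,417)],.03,"tray")
a,_,_=meas("w12",150,105,3.5,[(140,112),(271,106),(294,363),(170,370)],.026,"A")
b,_,_=meas("w12",150,105,3.5,[(484,90),(617,86),(620,343),(495,347)],.026,"B")
th=D(3.8)
R=np.array([[np.cos(th),np.sin(th)],[-np.sin(th),np.cos(th)]]); print("A",(R@(a-c)*1e3).round(1),"B",(R@(b-c)*1e3).round(1))
# bystanders: scene difference before/after
i0=cv2.imread("pics/scene0.png");i1=cv2.imread("pics/s12.png")
for n,(x0,y0,x1,y1) in dict(stapler=(212,160,252,205),mug=(318,145,372,202)).items():
    s,_=cv2.phaseCorrelate(i0[y0:y1,x0:x1].mean(2),i1[y0:y1,x0:x1].mean(2)); print(n,np.round(s,2))
print(arm.get_obs()["time_s"])
E
```

```text
tray c [0.5896 0.3083] horiz 230.9 ang 93.9 vert 115.8 ang 3.8
A c [0.5919 0.2486] horiz 43.8 ang 93.0 vert 90.6 ang 3.5
B c [0.5843 0.3631] horiz 43.9 ang 91.9 vert 89.5 ang 3.7
A [ -1.7 -59.7] B [-1.6 55. ]
stapler [0.43 0.47]
mug [ 0.03 -0.02]
58.3833
```

```bash
python3 - <<'E'
from h import *
st("end"); arm.finish_job()
E
```

```text
end t 58.38 p [0.5696 0.3101 0.2786] F [-0.   0.2  0.5] op 0.801
the job is handed in; nothing more can be done
```

The desk is set out as asked, in the order asked, and I handed the job in at 58 s, with the arm clear of everything. `finish_job` reports no verdict; the figures below are my own camera measurements.

- **Mouse:** it sits to the right of the keyboard with its wheel end away from the robot. It is about 1 mm off the keyboard's middle line and within about 1° of parallel. The gap came out at 32 mm from the centres and about 34 mm from the edges, slightly more than the 30 mm asked.
- **Note block and clip pot:** the block lies flat within about 2 mm of the middle between the speakers. The pot stands upright within about 1 mm of the block's centre.
- **Power banks:** they lie flat and parallel to the divider (within about 2°), at (-1.7, -59.7) and (-1.6, +55.0) mm in the tray's frame. The targets were (0, ±58) mm, so they are up to 3 mm off.
- **Tray:** its measured position stayed the same to about 1 mm while the banks went in.
- **Stapler and mug:** compared with the starting picture, the mug shows no shift and the stapler about 0.6 pixel. I put the stapler's shift down to changed shadows, and nothing came near it.

The top camera reads about 2.6 mm off from the wrist camera left to right, so I used the wrist values. My picked outlines came out 1 to 4% small for the tray, keyboard and mouse, but this hardly affects the centres.

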